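# Shim the rocking airbrush compressor

## Robot

A 6-joint arm with a two-finger parallel gripper is mounted at the origin on the work surface. World frame = base frame: x ahead of the robot, y to its left, z up, the work surface at z = 0. Lengths are in mm, angles in degrees, forces in N, time in s.
With the tool pointing down it reaches from about 300 to 850 mm from the base axis. Payload 4.2 kg.
Tool frame: the origin (TCP) lies midway between the tips of the shut fingers; the grasp point (between the pads) lies 19 mm behind it; x points along the fingers, z is the direction in which the jaws open and shut, and the axes are right-handed (so a half turn about x gives the same grasp; the last joint's range is limited). The gripper opens to 91 mm and grips with 3 to 60 N. Pads are 32 mm wide; open, the fingers measure 118 mm over their backs; the gripper's body (76 mm by 178 mm) begins 60 mm behind the grasp point.
Start: joints at [-72.594, 18.312, 89.639, -0, 72.044, -1.146], TCP at [182.952, -545.135, 213.976] pointing down, gripper open.
Joint ranges: [-177.97, 177.97], [-48.28, 115.42], [12.27, 149.76], [-77.06, 257.06], [2.81, 150.46], [-146.56, 146.56]. Speed limits (degrees/s): [147.25, 147.25, 180, 180, 180, 180].

## Interface

Orientations are given as [roll, pitch, yaw] about the fixed x, y, z axes, in that order (R = Rz(yaw) Ry(pitch) Rx(roll)).
In Python, from workcell import env gives the robot as it stands.
- The arm moves only by the tool send_rows, never from a script. Its argument "commands" is a list that holds one entry, the list of rows, each a list of 6 numbers: the shift along the tool's x, y, z normalised to -1 to 1, where 1 is 0.1 m, then the turn, a rotation vector about the tool's x, y, z normalised to -1 to 1, where 1 is 2 pi rad. In form: [[[x, y, z, wx, wy, wz], ...]]. A call has 1 to 20 rows; each row is the pose to reach, as a shift and turn from the pose commanded when the call began, along the tool's axes at that moment, turning the shorter way round; what a row does not reach only later rows make up. A row lasts 1/8 s, in which the tool goes at most 62.5 mm and 10.7 degrees, less where a joint would pass 70% of its speed; a pose out of reach is approached as far as the arm can. A call with a number of a shift or a turn outside -1 to 1 is refused whole. A call with a gripper value outside its range is refused whole. "jaw" is the closure, from -1 (fully open) to 1 (shut), so that 0 is half open, set as the call begins (left out, the last holds). The fingers move at their own pace and stop on an object; "force" is the grip in N (left out, the last holds). Time passes only in rows, so rows that repeat a pose let the fingers close. It gives the time, the measured TCP pose, the force and the opening at its end, in the units of the state.
- env.state(): the state, without advancing time (a new reading comes with each control period).
- env.grab_frame(name): name is "side" or "top"; returns (picture, depth): 480x640x3 uint8, red, green, blue; 480x640 float32, mm along the optical axis (not along the pixel's ray), 0 where there is no reading.
- env.get_calibration(name): a dict with "mtx" (3x3 intrinsics, pixels), "camera_from_world" (4x4, takes a point from world to camera coordinates). Camera axes: x right, y up, looking along -z (the intrinsics and any distortion apply to the point x, -y, -z); pixel columns grow to the right and rows downward; lengths in mm; the calibration is good to about 2 mm. A picture is of the moment at which its call begins. get_calibration takes no time and is no camera call.
- env.job_done(): hands the job in, once; it reports no verdict.
The state is a dict: "time_s": time; "qpos": joint angles; "qvel": joint speeds; "effort": joint torques, N m; "ee_pos": TCP position; "ee_rot": TCP orientation; "force": force on the tool from outside, world axes, zero at the start; "torque": the same for the moment, N m; "gripper_width": finger opening in mm.
Only numpy, scipy, OpenCV 4.12 (cv2) and the standard library are available. Lean on these libraries where they do the work, as an engineer would, in place of code of your own. Each camera call takes 0.05 s, during which the arm holds its last target.

## Task

The small airbrush compressor rocks because its front-left foot (as the robot sees it) has lost its rubber pad and hangs clear of the bench. Without gripping or lifting anything, push the wooden wedge along the bench, thin edge first, squarely under that foot until it is snug and the compressor stands firm and level, not jacked up and not shoved out of place. Then press down briefly on the bolt above that foot to check that the corner no longer gives, and take the hand away; leave the jar, the cup and the sanding block alone.

Things in the scene. Friction and masses are not known exactly. Their poses are not given: they have to be found in the camera images.
- compressor: Airbrush compressor, 2.4 kg, loose on the bench: black motor 74 mm across along its x (top 104 mm up), finned pump behind (top 139 mm). Origin: on the bench, midway between its four feet at x = +-75, y = +-90 mm; x away from the robot at yaw 0, y left, z up. Three rubber feet carry it; the fourth (x = -75, y = +90: front left) hangs clear. 3 to 4 N down on that corner rocks it on to the bench.
- bare_foot (a point): Centre of the flat underside, 7 mm above the bench, of the bare steel foot: a plain cup 24 mm across at the compressor's front left. The rubber feet are 28 mm across. It hangs under the end of a flat steel cross strap (30 mm wide, upper face 28 mm up, free from above from 37 mm beside the motor's middle line outwards). Axes as the compressor's.
- bolt_top (a point): Centre of the top of the round bolt head, 19 mm across, on the strap directly above the bare foot; 33 mm above the bench. Press straight down here. Axes as the compressor's.
- wedge: Loose wooden wedge, 50 g, 100 mm long (x), 45 wide (y); 2 mm thick at the thin edge (x = +50), rising evenly to 18 mm at the upright flat heel (x = -50). Origin: centre of its flat underside. It lies before the bare foot, thin edge towards it within some 15 degrees. It slides freely (under 1 N). It meets the foot with the foot's centre at its x = +31 mm and is firmly snug at +29: 4 N of push.
- paint_jar: Bystander: paint jar, 42 mm across, 52 mm tall. Origin: centre of its underside.
- mixing_cup: Bystander: white open mixing cup, 54 mm across, 52 mm tall. Origin: centre of its underside.
- sanding_block: Bystander: flat cork sanding block, 68 x 36 mm, 22 mm tall, the same thickness all over. Origin: centre of its underside.
- thin_edge (a point): Middle of the wedge's thin edge (2 mm thick), at bench level: x = +50 mm on the wedge. Axes as the wedge's. When firmly snug it is 21 mm past the foot's centre; pushed with much over 10 N it jacks the corner up (1 mm per 6 mm) and shoves the whole compressor along. The wedge holds by friction where it is left.
Mind the look-alikes: they are no part of the job. What is shaped like the wedge but blue or pink is not meant.

How it is judged (in metres and radians):
On the way, in this order (a step that is already met when the one before it is completed fails the run):
1. the wedge is snug under the bare foot (it carries load with no hand on the compressor) and the compressor stands level (contact force between wedge and compressor above 0.3 N and x of bare_foot in the frame of wedge below 0.042 m and y of bare_foot in the frame of wedge between -0.015 and 0.015 m and angle between compressor's own z axis and vertical below 0.008 rad and contact force between the fingers and compressor below 0.5 N), for 0.3 s.
2. the bolt above the bare foot is pressed down with more than 4 N and the compressor does not rock (contact force between the fingers and compressor above 4 N and horizontal distance between the grasp point and bolt_top below 0.03 m and height (world z) of the grasp point above 0.038 m and angle between compressor's own z axis and vertical below 0.01 rad), for 0.3 s.
At the end, for the whole second after the job is handed in: The wedge sits under the bare foot, the foot's centre within 15 mm of the wedge's middle line, and carries load there (over 0.3 N); the compressor is level within 0.008 rad (about 1.2 mm at the corner), everything at rest (contact force between wedge and compressor above 0.3 N and x of bare_foot in the frame of wedge below 0.042 m and y of bare_foot in the frame of wedge between -0.015 and 0.015 m and angle between compressor's own z axis and vertical below 0.008 rad and linear speed of each of compressor, wedge below 0.005 m/s); the robot touches nothing.
It fails at once if the wedge is lifted off the bench (height (world z) of wedge above 0.008 m).
It fails at once if the compressor is lifted (height (world z) of compressor above 0.01 m).
It fails at once if the compressor is shoved out of place (more than 12 mm at its middle or 16 mm at the bare foot) (distance of compressor from where it was at the start of the episode above 0.012 m or distance of bare_foot from where it was at the start of the episode above 0.016 m).
It fails at once if the jar, the cup or the sanding block is disturbed (moved more than 15 mm) (distance of any of paint_jar, mixing_cup, sanding_block from where it was at the start of the episode above 0.015 m).
It also fails if it takes over 51 s, if anything falls off the work surface, if the arm or the gripper's body presses on something with over 40 N, if the wrist force passes 120 N, or if a joint passes its speed limit or range.

## Working session

There is one attempt and no reset: what is moved stays moved. The work goes in short steps, Python scripts to look and compute and a tool call to move; the robot and the scene stay as the last step left them, time stands still between calls to the robot, and variables do not carry over. Pictures are saved under pics/ and viewed, and the job is handed in when it is done.

Besides the shell and the picture viewer there is one more tool, called after ">>>" as name([rows], argument=value, ...), one row to a line, values as JSON. send_rows: Moves the arm, as the interface text tells. Its arguments: {"type":"object","properties":{"commands":{"type":"array","items":{"type":"array","items":{"type":"array","items":{"type":"number","minimum":-1,"maximum":1}}}},"jaw":{"type":"number"},"force":{"type":"number"}},"required":["commands"]}

```bash
mkdir -p pics; ls
cat > h.py <<'E'
from workcell import env
import numpy as np, cv2
def grab(n,tag):
    p,d=env.grab_frame(n); cv2.imwrite(f'pics/{tag}.png',p[:,:,::-1]); np.save(f'pics/{tag}.npy',d); return p,d
def world(n,u,v,z=None,depth=None):
    c=env.get_calibration(n);K=np.array(c['mtx']);T=np.linalg.inv(np.array(c['camera_from_world']))
    r=np.linalg.inv(K)@[u,v,1]; r=np.array([r[0],-r[1],-r[2]])
    if depth is not None: return T[:3,:3]@(r*depth)+T[:3,3]
    r=T[:3,:3]@r; o=T[:3,3]; return o+r*(z-o[2])/r[2]
def pix(n,P):
    c=env.get_calibration(n);K=np.array(c['mtx']);M=np.array(c['camera_from_world'])
    p=M[:3,:3]@np.array(P)+M[:3,3]; q=K@[p[0],-p[1],-p[2]]; return q[:2]/q[2]
E
python3 - <<'E'
from h import *
for n in('top','side'):
    grab(n,n+'0'); c=env.get_calibration(n); print(n,c)
print(env.state())
E
```

```text
pics
top {'mtx': array([[529.97781264,   0.        , 311.59180317],
       [  0.        , 529.97781264, 236.35495189],
       [  0.        ,   0.        ,   1.        ]]), 'camera_from_world': array([[-4.35543125e-03, -9.99944536e-01,  9.58932668e-03,
         2.46047232e+01],
       [ 9.87116513e-01, -2.76537874e-03,  1.59979193e-01,
        -5.47676669e+02],
       [-1.59943802e-01,  1.01625611e-02,  9.87073808e-01,
        -9.94869611e+02],
       [ 0.00000000e+00,  0.00000000e+00,  0.00000000e+00,
         1.00000000e+00]])}
side {'mtx': array([[523.13880433,   0.        , 318.69837848],
       [  0.        , 523.13880433, 238.99722842],
       [  0.        ,   0.        ,   1.        ]]), 'camera_from_world': array([[-9.75785520e-01, -2.17818331e-01, -1.99447448e-02,
         5.59150561e+02],
       [ 1.42498883e-01, -7.02238865e-01,  6.97534690e-01,
        -8.84508926e+01],
       [-1.65941817e-01,  6.77802147e-01,  7.16273386e-01,
        -7.23658301e+02],
       [ 0.00000000e+00,  0.00000000e+00,  0.00000000e+00,
         1.00000000e+00]])}
{'time_s': 0.1, 'qpos': array([-7.25932271e+01,  1.83464412e+01,  8.96989326e+01, -1.71955407e-03,
        7.20433171e+01, -1.14759945e+00]), 'qvel': array([ 0.0178319 , -0.10361355, -0.17262277, -0.0366005 ,  0.03653304,
        0.02313245]), 'effort': array([ 6.70421668e-04, -4.13333058e+01, -2.32510740e+01,  7.30500603e-02,
        4.21762979e-02, -5.42084069e-05]), 'ee_pos': array([ 182.80961259, -544.69486646,  213.22303359]), 'ee_rot': array([179.9085    ,  89.91129403, 108.46340371]), 'force': array([-0.22778822,  0.21458671,  0.1640224 ]), 'torque': array([ 0.06225855,  0.00280511, -0.01862279]), 'gripper_width': 91.4932614755845}
```

View pics/top0.png

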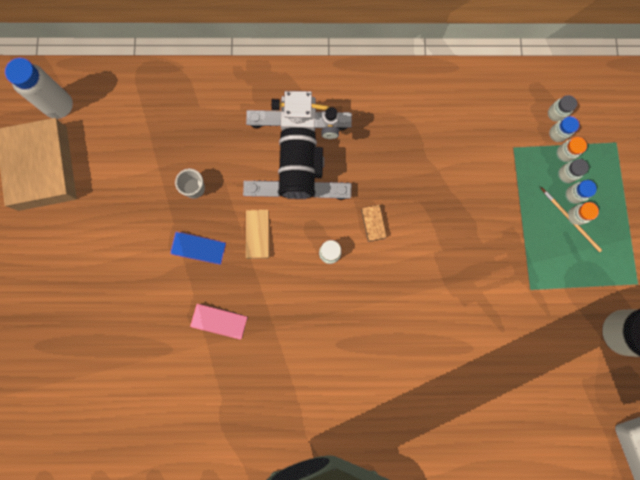

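View pics/side0.png

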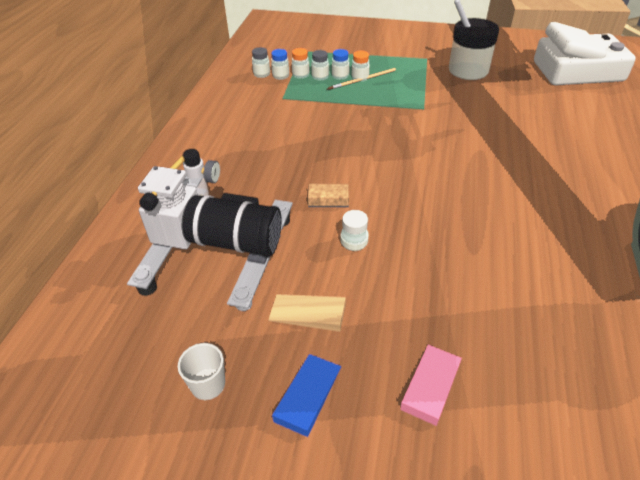

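Run:
```python
import cv2
a=cv2.imread('pics/top0.png')[160:280,230:390];cv2.imwrite('pics/top0c.png',cv2.resize(a,None,fx=5,fy=5,interpolation=2))
a=cv2.imread('pics/side0.png')[240:350,210:370];cv2.imwrite('pics/side0c.png',cv2.resize(a,None,fx=5,fy=5,interpolation=2))
```

```text
(no output)
```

View pics/top0c.png

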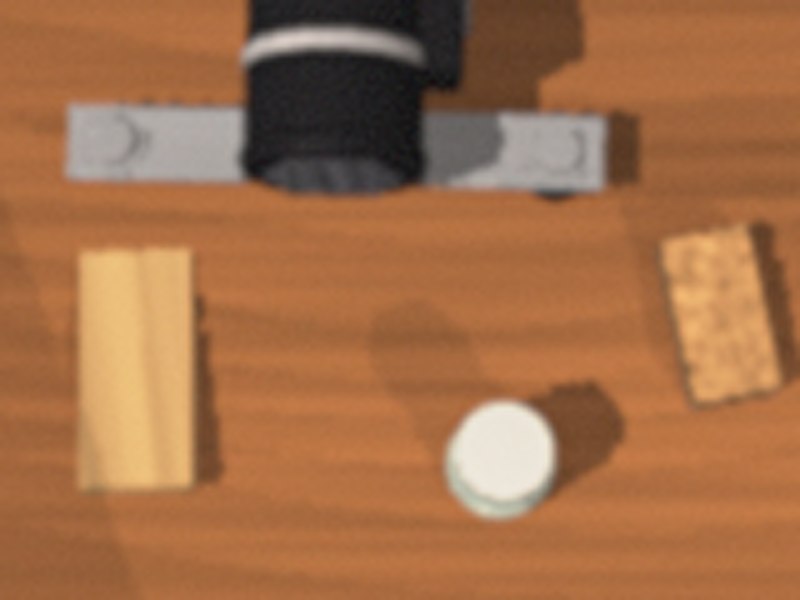

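View pics/side0c.png

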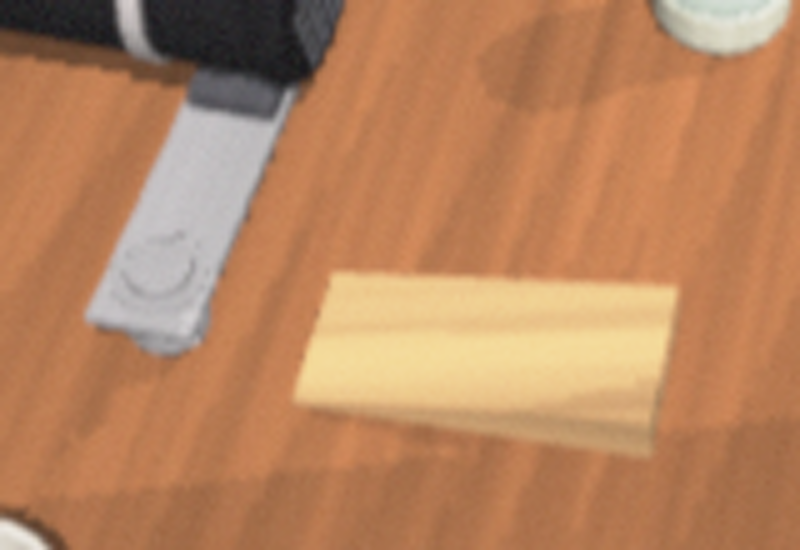

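Run:
```python
from h import *
f=lambda u,v,z:world('top',230+(u+.5)/5-.5,160+(v+.5)/5-.5,z).round(1)
g=lambda u,v,z:world('side',210+(u+.5)/5-.5,240+(v+.5)/5-.5,z).round(1)
for n,p in dict(thinL=(78,249,2),thinR=(191,249,2),heelL=(78,490,18),heelR=(193,490,18),sFL=(66,181,28),sRL=(68,103,28),sFR=(604,190,28),sRR=(606,114,28),bolt=(115,139,33),boltR=(563,150,33),jar=(505,450,52)).items(): print(n,f(*p))
print('side')
for n,p in dict(thinR=(333,272,2),thinL=(296,402,2),heelR=(678,286,18),heelL=(655,443,18),bolt=(160,265,33),sFL=(193,334,28),sRL=(87,320,28)).items(): print(n,g(*p))
```

```text
thinL [611.1 158.4   2. ]
thinR [610.9 112.    2. ]
heelL [509.4 155.   18. ]
heelR [509.3 109.1  18. ]
sFL [633.4 160.6  28. ]
sRL [665.8 160.3  28. ]
sFR [629.3 -56.1  28. ]
sRR [660.8 -57.4  28. ]
bolt [649.5 140.6  33. ]
boltR [644.6 -39.4  33. ]
jar [520.4 -14.   52. ]
side
thinR [610.3 111.8   2. ]
thinL [607.9 157.4   2. ]
heelR [510.8 109.1  18. ]
heelL [507.2 161.3  18. ]
bolt [648.1 142.1  33. ]
sFL [633.8 159.1  28. ]
sRL [663.3 160.4  28. ]
```

```bash
cat >> h.py <<'E'
from scipy.spatial.transform import Rotation as Ro
def tool(): 
    s=env.state(); return np.array(s['ee_pos']),Ro.from_euler('xyz',s['ee_rot'],degrees=True)
def to(P,zh):  # zh heading deg of tool z in world
    p,R=tool(); a=np.radians(zh); z=np.array([np.cos(a),np.sin(a),0]);x=np.array([0,0,-1.]);y=np.cross(z,x)
    Rt=Ro.from_matrix(np.array([x,y,z]).T); d=R.inv().apply(np.array(P)-p)/100; w=(R.inv()*Rt).as_rotvec()/(2*np.pi)
    return np.r_[d,w].round(4)
E
python3 - <<'E'
from h import *
p,R=tool(); print(p,R.as_matrix().round(3)); print(to([480,132,200],91.5)); print(to([480,132,200],-88.5)); print(env.get_calibration('top')['mtx'][0,0])
E
```

```text
[ 182.80961259 -544.69486646  213.22303359] [[-0.     0.948  0.318]
 [ 0.001  0.318 -0.948]
 [-1.     0.    -0.002]]
[ 1.4070e-01  4.9708e+00 -5.4693e+00 -4.5260e-01 -1.0000e-04 -4.0000e-04]
[ 1.4070e-01  4.9708e+00 -5.4693e+00  4.7400e-02 -2.0000e-04  0.0000e+00]
529.9778126418682
```

>>> send_rows([
  [[0,0.4,-0.45,0.024,0,0],[0,0.8,-0.9,0.0474,0,0],[0,0.8,-0.9,0.0474,0,0]],
], jaw=1)

```text
time_s: 0.48
ee_pos: [230.7, -430.9, 213.8]
ee_rot: [-169.8, 89.9, 101.9]
force: [-0.6, -0.8, -0.4]
gripper_width: 64.0
```

Run:
```python
from h import *
p,R=tool(); print(p,R.as_matrix().round(3)); print(to([480,132,200],-88.5))
```

```text
[ 230.74989555 -430.88581179  213.78965996] [[-0.     1.     0.029]
 [ 0.002  0.029 -1.   ]
 [-1.    -0.    -0.002]]
[ 1.4820e-01  2.6571e+00 -5.5528e+00  5.0000e-04 -3.0000e-04  1.0000e-04]
```

>>> send_rows([
  [[0,0.25,-0.5,0,0,0],[0,0.5,-1,0,0,0]],
])

```text
time_s: 0.72
ee_pos: [277.9, -333.0, 213.8]
ee_rot: [19.2, 90.0, -69.4]
force: [0.5, -0.1, 0.1]
gripper_width: 44.1
```

>>> send_rows([
  [[0,0.25,-0.5,0,0,0],[0,0.5,-1,0,0,0]],
])

```text
time_s: 0.98
ee_pos: [325.7, -231.3, 214.0]
ee_rot: [35.5, 89.9, -53.0]
force: [1.2, -0.1, 0.5]
gripper_width: 24.0
```

>>> send_rows([
  [[0,0.25,-0.5,0,0,0],[0,0.5,-1,0,0,0]],
])

```text
time_s: 1.23
ee_pos: [373.4, -129.8, 214.1]
ee_rot: [45.3, 89.9, -43.2]
force: [0.4, -0.3, -0.3]
gripper_width: 3.9
```

>>> send_rows([
  [[0,0.25,-0.5,0,0,0],[0,0.5,-1,0,0,0]],
])

```text
time_s: 1.48
ee_pos: [421.1, -28.3, 214.1]
ee_rot: [50.7, 89.9, -37.7]
force: [0.5, -0.4, 0.6]
gripper_width: 0.3
```

>>> send_rows([
  [[0,0.25,-0.5,0,0,0],[0,0.5,-1,0,0,0],[0,0.5,-1,0,0,0],[0,0.5,-1,0,0,0]],
])

```text
time_s: 1.98
ee_pos: [467.2, 71.3, 213.5]
ee_rot: [-48.3, 89.9, -136.7]
force: [-0.3, -1.1, -0.4]
gripper_width: 0.5
```

Run:
```python
from h import *
p,R=tool(); print(p,R.as_matrix().round(3)); print(to([477,132,200],-88.5)); print(to([477,132,5],-88.5));print(env.state()['force'])
```

```text
[467.16018172  71.31676189 213.50245533] [[-0.001  1.     0.027]
 [-0.001  0.027 -1.   ]
 [-1.    -0.001  0.001]]
[ 1.343e-01  1.147e-01 -6.041e-01  1.000e-04  1.000e-04  2.000e-04]
[ 2.0843e+00  1.1670e-01 -6.0590e-01  1.0000e-04  1.0000e-04  2.0000e-04]
[-0.30354676 -1.14445221 -0.35406156]
```

>>> send_rows([
  [[0.3,0.09,-0.6,0,0,0],[0.7,0.09,-0.6,0,0,0],[1,0.09,-0.6,0,0,0]],
])

```text
time_s: 2.35
ee_pos: [473.8, 130.9, 112.5]
ee_rot: [-58.4, 89.9, -147.0]
force: [-0.1, 0.0, -0.6]
gripper_width: 0.1
```

>>> send_rows([
  [[0.4,0,0,0,0,0],[0.8,0,0,0,0,0],[1,0,0,0,0,0],[1,0,0,0,0,0],[1,0,0,0,0,0]],
])

```text
time_s: 2.98
ee_pos: [475.4, 131.4, 14.9]
ee_rot: [95.3, 89.9, 6.7]
force: [-0.4, -0.4, 0.0]
gripper_width: 0.5
```

Run:
```python
from h import *
p,R=tool(); print(p,R.as_matrix().round(3)); print(to([477,132,6],-88.5));print(env.state()['force'])
for n,c in(('top',(160,290,200,360)),('side',(220,350,210,390))):
    a,d=grab(n,n+'1'); a=a[c[0]:c[1],c[2]:c[3],::-1]; cv2.imwrite(f'pics/{n}1c.png',cv2.resize(a,None,fx=4,fy=4,interpolation=2))
```

```text
[475.38000483 131.40472033  14.86451452] [[ 0.002  1.     0.025]
 [ 0.     0.025 -1.   ]
 [-1.     0.002 -0.   ]]
[ 0.0887  0.0162 -0.0055 -0.0002 -0.     -0.0003]
[-0.35349451 -0.42433735  0.04625629]
```

View pics/side1c.png

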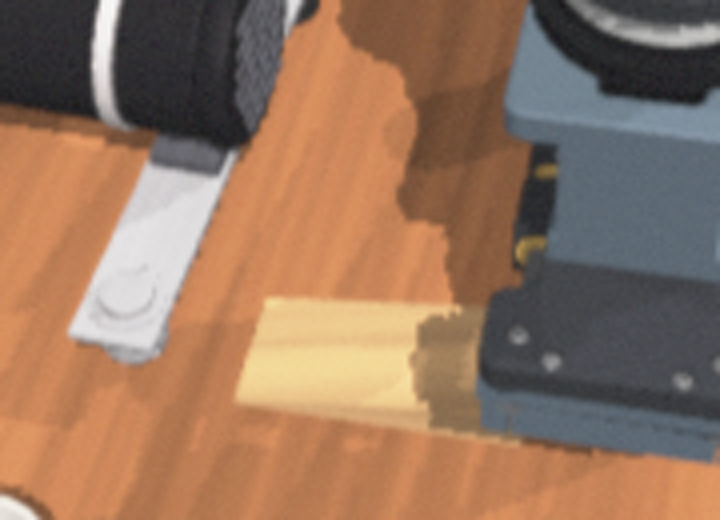

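View pics/top1c.png

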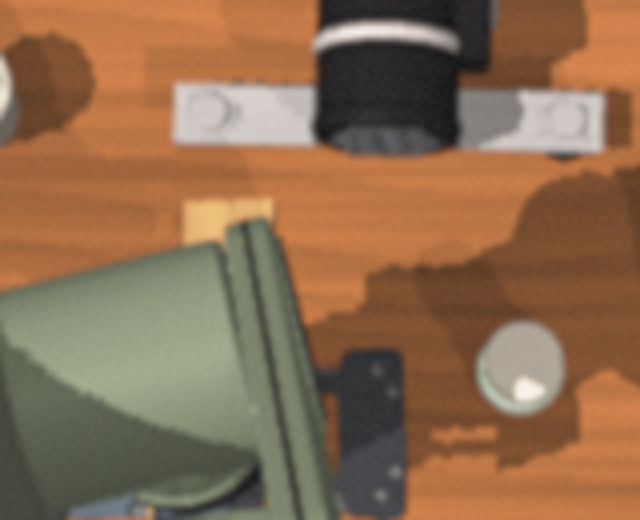

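>>> send_rows([
  [[0.05,0,0,0,0,0],[0.09,0.05,0,0,0,0],[0.09,0.1,0,0,0,0],[0.09,0.15,0,0,0,0],[0.09,0.15,0,0,0,0]],
])

```text
time_s: 3.7
ee_pos: [490.2, 132.7, 5.0]
ee_rot: [92.3, 90.0, 3.7]
force: [0.2, -0.2, 0.1]
gripper_width: 0.2
```

Run:
```python
from h import *
f=lambda u,v,z:world('top',200+(u+.5)/4-.5,160+(v+.5)/4-.5,z).round(1)
g=lambda u,v,z:world('side',210+(u+.5)/4-.5,220+(v+.5)/4-.5,z).round(1)
print(f(211,109,33),f(571,119,33),f(184,200,2),f(273,199,2)); print(g(126,290,33),g(267,297,2),g(236,403,2))
p,R=tool();print(p,env.state()['force'])
```

```text
[650.6 141.1  33. ] [645.1 -39.8  33. ] [610.6 157.5   2. ] [611.  111.8   2. ]
[648.9 141.5  33. ] [610.1 111.5   2. ] [608. 158.   2.]
[490.22622328 132.66179145   4.96968866] [ 0.23985568 -0.1827334   0.11551284]
```

>>> send_rows([
  [[0,0.05,0,0,0,0],[0,0.1,-0.005,0,0,0],[0,0.15,-0.011,0,0,0],[0,0.2,-0.017,0,0,0],[0,0.25,-0.023,0,0,0],[0,0.3,-0.029,0,0,0],[0,0.35,-0.035,0,0,0],[0,0.4,-0.041,0,0,0],[0,0.45,-0.047,0,0,0],[0,0.45,-0.047,0,0,0],[0,0.45,-0.047,0,0,0]],
])

```text
time_s: 5.08
ee_pos: [534.3, 138.4, 4.9]
ee_rot: [-53.1, 90.0, -141.7]
force: [-0.6, 0.4, -0.3]
gripper_width: 0.9
```

Run:
```python
from h import *
p,R=tool();print(p,env.state()['force'])
for n,c in(('top',(160,290,200,360)),('side',(220,350,190,370))):
    a,d=grab(n,n+'2'); a=a[c[0]:c[1],c[2]:c[3],::-1]; cv2.imwrite(f'pics/{n}2c.png',cv2.resize(a,None,fx=4,fy=4,interpolation=2))
```

```text
[534.27998801 138.38577961   4.89262416] [-0.58905222  0.36732212 -0.25340994]
```

View pics/side2c.png

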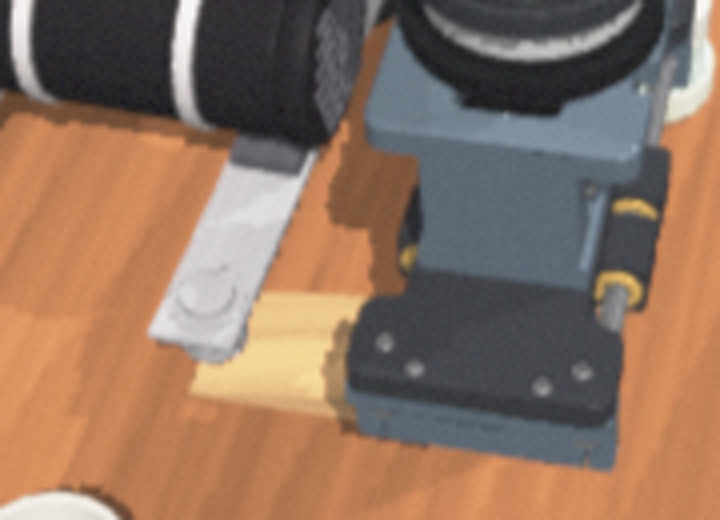

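View pics/top2c.png

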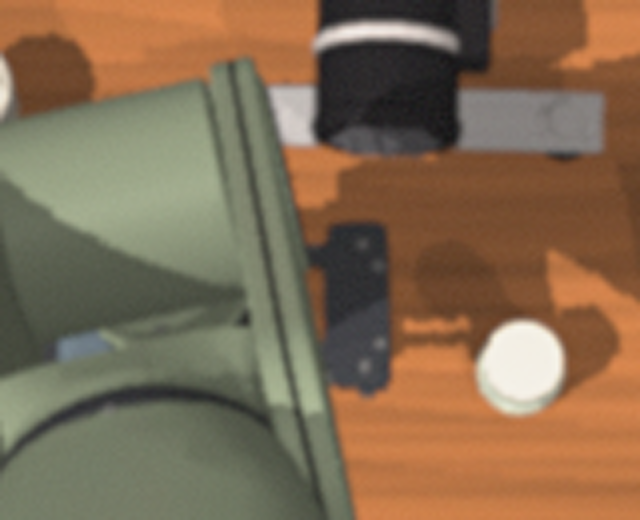

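Run:
```python
from h import *
g=lambda u,v,z:world('side',190+(u+.5)/4-.5,220+(v+.5)/4-.5,z).round(1)
print(g(191,392,2), g(206,290,33))
print(to([551,140.4,5],-88.5))
```

```text
[651.5 162.4   2. ] [648.9 141.5  33. ]
[-0.0009  0.1684 -0.0156 -0.      0.      0.    ]
```

>>> send_rows([
  [[0,0.03,-0.003,0,0,0],[0,0.06,-0.006,0,0,0],[0,0.09,-0.009,0,0,0],[0,0.12,-0.012,0,0,0],[0,0.12,-0.012,0,0,0]],
])

```text
time_s: 5.8
ee_pos: [546.7, 140.0, 4.9]
ee_rot: [87.5, 90.0, -1.0]
force: [0.3, 0.3, -0.1]
gripper_width: 0.3
```

>>> send_rows([
  [[0,0.01,0,0,0,0],[0,0.02,0,0,0,0],[0,0.02,0,0,0,0],[0,0.02,0,0,0,0]],
])

```text
time_s: 6.3
ee_pos: [548.4, 140.0, 4.9]
ee_rot: [62.7, 90.0, -25.8]
force: [-0.4, -0.2, -0.0]
gripper_width: 0.1
```

>>> send_rows([
  [[0,0.01,0,0,0,0],[0,0.01,0,0,0,0],[0,0.01,0,0,0,0]],
])

```text
time_s: 6.68
ee_pos: [549.4, 140.0, 4.9]
ee_rot: [72.8, 90.0, -15.8]
force: [-1.1, -0.3, -0.1]
gripper_width: 0.7
```

>>> send_rows([
  [[0,0.01,0,0,0,0],[0,0.01,0,0,0,0],[0,0.01,0,0,0,0]],
])

```text
time_s: 7.05
ee_pos: [550.4, 140.0, 4.9]
ee_rot: [62.8, 90.0, -25.7]
force: [0.4, 0.6, 0.5]
gripper_width: 0.5
```

Run:
```python
from h import *
print(env.state()['force'])
a,d=grab('side','side3'); print(env.state()['force']); a=a[220:350,190:370,::-1]; cv2.imwrite(f'pics/side3c.png',cv2.resize(a,None,fx=4,fy=4,interpolation=2))
```

```text
[0.37207774 0.64455268 0.47472732]
[-0.13011916  0.24235633 -0.91032163]
```

View pics/side3c.png

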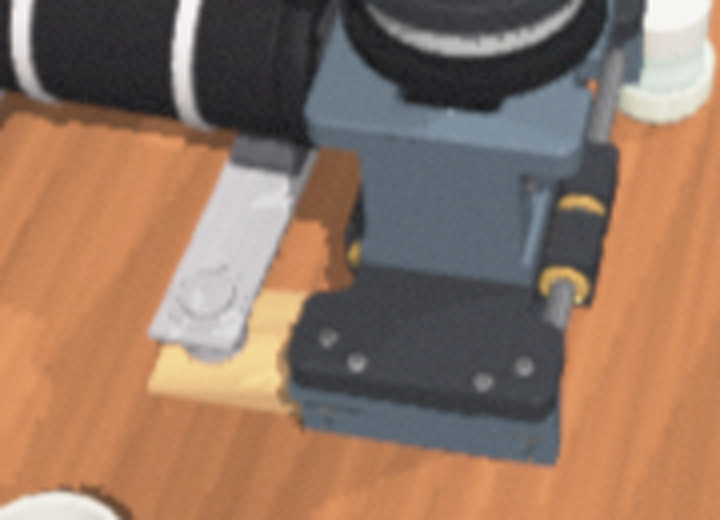

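Run:
```python
from h import *
g=lambda u,v,z:world('side',190+(u+.5)/4-.5,220+(v+.5)/4-.5,z).round(1)
print(g(150,390,2), g(206,290,33))
```

```text
[665.6 164.5   2. ] [648.9 141.5  33. ]
```

>>> send_rows([
  [[0,0.01,0,0,0,0],[0,0.01,0,0,0,0],[0,0.01,0,0,0,0]],
])

```text
time_s: 7.48
ee_pos: [551.4, 140.1, 4.9]
ee_rot: [57.1, 90.0, -31.4]
force: [0.1, -0.2, -0.5]
gripper_width: 0.4
```

>>> send_rows([
  [[0,0.01,0,0,0,0],[0,0.01,0,0,0,0],[0,0.01,0,0,0,0]],
])

```text
time_s: 7.85
ee_pos: [552.2, 140.1, 4.9]
ee_rot: [-73.0, 90.0, -161.5]
force: [-1.3, -0.3, 1.0]
gripper_width: 0.8
```

>>> send_rows([
  [[0,0.01,0,0,0,0],[0,0.01,0,0,0,0],[0,0.01,0,0,0,0]],
])

```text
time_s: 8.22
ee_pos: [552.8, 140.0, 4.8]
ee_rot: [-77.6, 89.9, -166.2]
force: [-2.6, -0.8, 1.8]
gripper_width: 0.6
```

>>> send_rows([
  [[0,0.008,0,0,0,0],[0,0.008,0,0,0,0],[0,0.008,0,0,0,0]],
])

```text
time_s: 8.6
ee_pos: [553.2, 140.0, 4.8]
ee_rot: [-80.3, 89.9, -168.8]
force: [-4.5, 0.8, 3.4]
gripper_width: 0.7
```

Run:
```python
from h import *
for i in range(3):
    a,d=grab('side','side4'); print(env.state()['force'],env.state()['ee_pos']); 
a=a[220:350,190:370,::-1]; cv2.imwrite(f'pics/side4c.png',cv2.resize(a,None,fx=4,fy=4,interpolation=2))
```

```text
[-4.19074482 -0.03246479  3.41095491] [553.26589193 140.0396405    4.84161812]
[-4.49019708  0.05772443  2.52410436] [553.2411941  140.03664204   4.82034307]
[-3.99879314 -0.55166865  3.34351255] [553.25000869 140.03569373   4.8259426 ]
```

View pics/side4c.png

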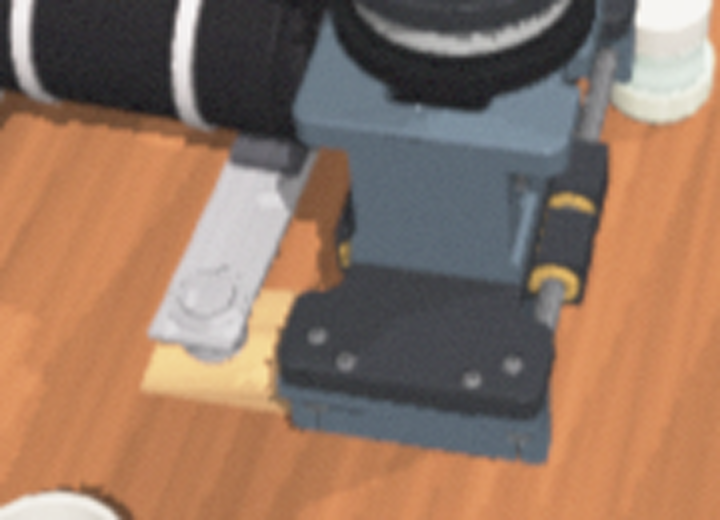

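>>> send_rows([
  [[0,-0.02,0,0,0,0],[0,-0.1,0,0,0,0],[0,-0.3,0,0,0,0],[-0.3,-0.5,0,0,0,0],[-0.7,-0.8,0,0,0,0],[-1,-1,0,0,0,0],[-1,-1,0,0,0,0]],
])

```text
time_s: 9.62
ee_pos: [454.9, 138.0, 107.2]
ee_rot: [102.1, 89.6, 13.7]
force: [0.5, 0.1, 0.3]
gripper_width: 0.3
```

>>> send_rows([
  [[-0.3,-0.4,0.4,0,0,0],[-0.5,-0.7,0.9,0,0,0],[-0.5,-0.7,0.9,0,0,0],[-0.5,-0.7,0.9,0,0,0]],
])

```text
time_s: 10.12
ee_pos: [387.4, 45.8, 154.4]
ee_rot: [111.9, 90.0, 23.4]
force: [-0.4, 0.6, 0.8]
gripper_width: 0.8
```

Run:
```python
from h import *
print(env.state()['force'],env.state()['ee_pos']); 
for n,c in(('top',(160,290,200,360)),('side',(220,350,190,370))):
    a,d=grab(n,n+'5'); a=a[c[0]:c[1],c[2]:c[3],::-1]; cv2.imwrite(f'pics/{n}5c.png',cv2.resize(a,None,fx=4,fy=4,interpolation=2))
```

```text
[-0.38429212  0.57599525  0.82570081] [387.37358317  45.83220735 154.43669775]
```

View pics/side5c.png

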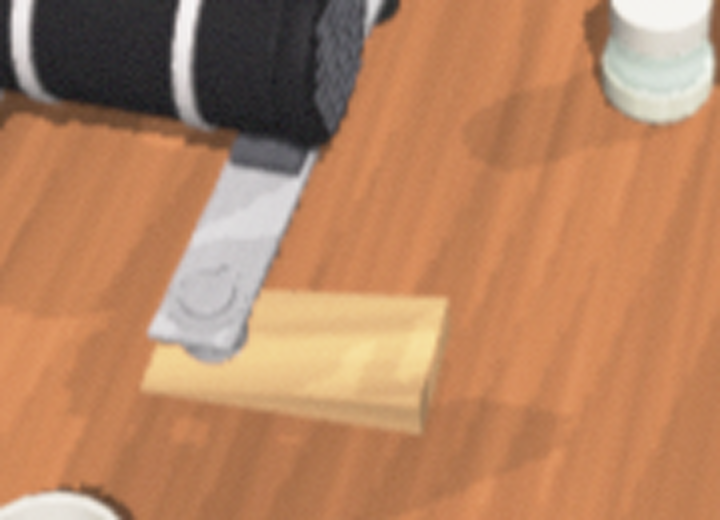

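View pics/top5c.png

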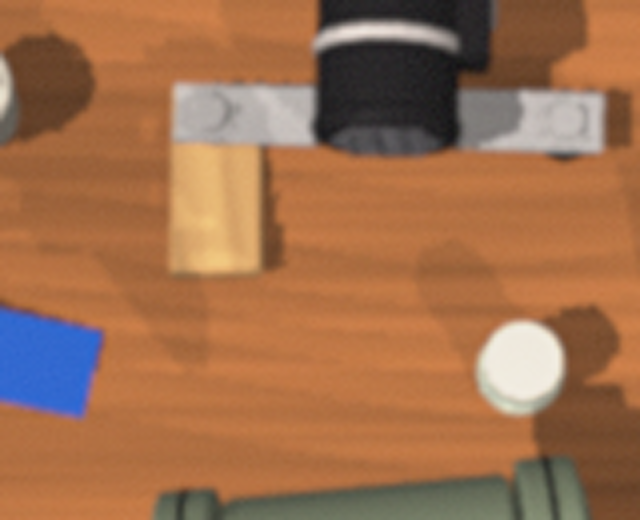

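Run:
```python
from h import *
f=lambda u,v,z:world('top',200+(u+.5)/4-.5,160+(v+.5)/4-.5,z).round(1)
g=lambda u,v,z:world('side',190+(u+.5)/4-.5,220+(v+.5)/4-.5,z).round(1)
print(f(169,272,18),f(263,273,18),f(210,109,33)); print(g(143,390,2),g(207,290,33),g(447,298,18))
print(f(389,150,60), f(318,120,70))
print(to([649.5,141.3,120],-1.5),to([649.5,141.3,120],-91))
```

```text
[570.2 162.6  18. ] [569.5 115.4  18. ] [650.6 141.6  33. ]
[668. 165.   2.] [648.6 141.4  33. ] [571.2 116.8  18. ]
[622.8  51.2  60. ] [635.4  85.4  70. ]
[ 3.399e-01  2.647e+00 -8.789e-01 -2.416e-01 -1.000e-04  1.000e-04] [ 3.399e-01  2.647e+00 -8.789e-01  7.000e-03 -0.000e+00  1.000e-04]
```

Run:
```python
from h import *
print(env.state()['qpos'].round(1), env.state()['time_s'])
```

```text
[  5.1   4.7 117.    0.   58.4  93.6] 10.225
```

>>> send_rows([
  [[0,0.1,-0.1,-0.028,0,0],[0,0.2,-0.2,-0.056,0,0],[0,0.3,-0.3,-0.084,0,0],[0,0.4,-0.4,-0.112,0,0],[0,0.5,-0.5,-0.14,0,0],[0,0.6,-0.6,-0.168,0,0],[0,0.7,-0.7,-0.196,0,0],[0,0.8,-0.8,-0.222,0,0],[0,0.9,-0.88,-0.2416,0,0],[0,1,-0.88,-0.2416,0,0],[0,1,-0.88,-0.2416,0,0]],
])

```text
time_s: 11.6
ee_pos: [484.9, 136.8, 154.2]
ee_rot: [-147.7, 90.0, -149.3]
force: [-0.6, -0.6, 0.8]
gripper_width: -0.1
```

Run:
```python
from h import *
p,R=tool();print(p,R.as_matrix().round(3),to([649.5,141.3,120],-1.5))
```

```text
[484.89310167 136.77095928 154.21529594] [[-0.001  0.028  1.   ]
 [-0.     1.    -0.028]
 [-1.    -0.    -0.001]] [ 3.4100e-01  9.1000e-02  1.6444e+00 -2.0000e-04 -1.0000e-04  1.0000e-04]
```

Now tool z = +X, tool y = +Y.

>>> send_rows([
  [[0,0.05,0.4,0,0,0],[0,0.09,0.8,0,0,0],[0,0.09,0.95,0,0,0],[0,0.09,0.95,0,0,0]],
])

```text
time_s: 12.1
ee_pos: [579.1, 142.4, 154.3]
ee_rot: [-163.2, 89.9, -164.8]
force: [-0.4, 0.5, 0.4]
gripper_width: 0.3
```

>>> send_rows([
  [[0.1,0,0.3,0,0,0],[0.3,0,0.6,0,0,0],[0.5,0,0.7,0,0,0],[0.7,0,0.7,0,0,0],[0.7,0,0.7,0,0,0],[0.7,0,0.7,0,0,0]],
])

```text
time_s: 12.85
ee_pos: [648.9, 141.0, 85.7]
ee_rot: [16.4, 90.0, 14.9]
force: [-0.7, 0.3, 0.0]
gripper_width: 0.6
```

Run:
```python
from h import *
p,R=tool();print(p,to([649.5,141.3,33],-1.5),env.state()['force'])
for n,c in(('top',(100,290,180,420)),('side',(120,350,110,370))):
    a,d=grab(n,n+'6'); a=a[c[0]:c[1],c[2]:c[3],::-1]; cv2.imwrite(f'pics/{n}6c.png',cv2.resize(a,None,fx=2.5,fy=2.5,interpolation=2))
```

```text
[648.85940934 141.0238723   85.65351942] [ 5.265e-01  2.900e-03  6.200e-03 -1.000e-04  0.000e+00 -0.000e+00] [-0.66699084  0.32818942  0.00296914]
```

View pics/side6c.png

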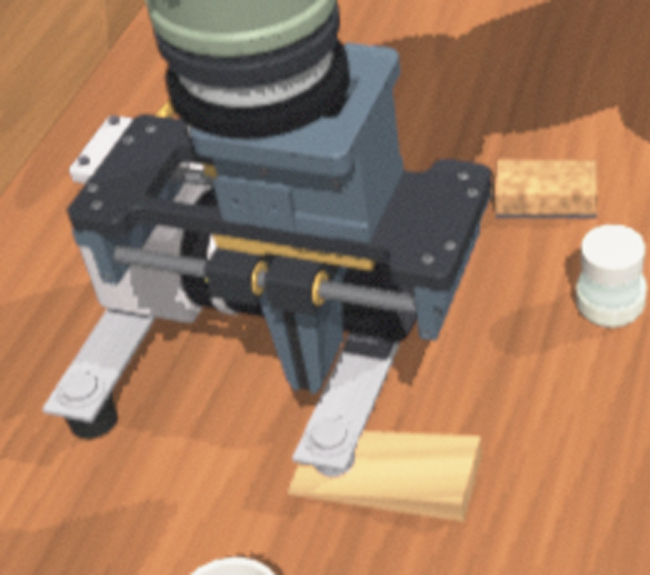

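View pics/top6c.png

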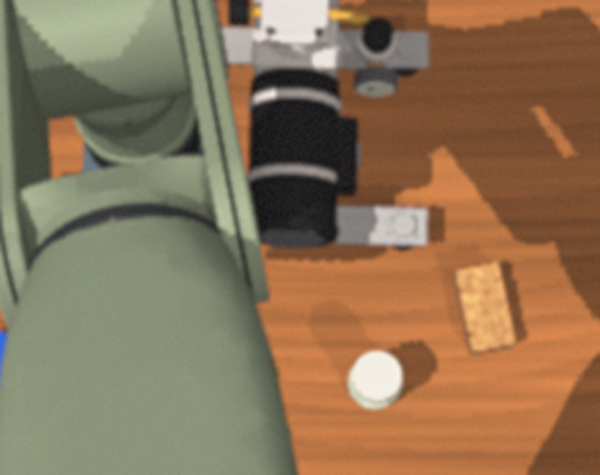

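>>> send_rows([
  [[0.2,0,0,0,0,0],[0.4,0,0,0,0,0],[0.48,0,0,0,0,0],[0.48,0,0,0,0,0],[0.5,0,0,0,0,0],[0.51,0,0,0,0,0],[0.51,0,0,0,0,0]],
])

```text
time_s: 13.82
ee_pos: [649.5, 140.9, 34.3]
ee_rot: [1.9, 90.0, 0.3]
force: [0.4, 0.3, -0.4]
gripper_width: 0.2
```

>>> send_rows([
  [[0.01,0,0,0,0,0],[0.015,0,0,0,0,0],[0.015,0,0,0,0,0]],
])

```text
time_s: 14.2
ee_pos: [649.6, 140.9, 33.3]
ee_rot: [6.7, 90.0, 5.2]
force: [-0.6, -0.7, 4.7]
gripper_width: 0.4
```

>>> send_rows([
  [[0.003,0,0,0,0,0],[0.003,0,0,0,0,0]],
])

```text
time_s: 14.45
ee_pos: [649.6, 141.0, 33.3]
ee_rot: [6.9, 89.9, 5.4]
force: [-0.9, -0.1, 6.7]
gripper_width: 0.6
```

>>> send_rows([
  [[0.001,0,0,0,0,0],[0.001,0,0,0,0,0],[0.001,0,0,0,0,0],[0.001,0,0,0,0,0]],
])

```text
time_s: 14.95
ee_pos: [649.6, 140.9, 33.3]
ee_rot: [8.1, 89.9, 6.5]
force: [-1.7, 0.1, 7.9]
gripper_width: 0.7
```

Run:
```python
from h import *
for i in range(4):
    a,d=env.grab_frame('side'); s=env.state();print(s['force'],s['ee_pos'])
cv2.imwrite('pics/side7c.png',cv2.resize(a[220:350,190:370,::-1],None,fx=4,fy=4,interpolation=2))
```

```text
[-1.34930934 -0.68959292  6.50928985] [649.60340547 140.95923249  33.26567527]
[-1.53328769 -0.71530056  7.80928001] [649.61856411 140.94821454  33.25692954]
[-2.26438901  0.23672042  7.05435355] [649.62299289 140.94092379  33.27339882]
[-0.62465053  0.078176    7.80106751] [649.63729926 140.92831309  33.25956367]
```

View pics/side7c.png

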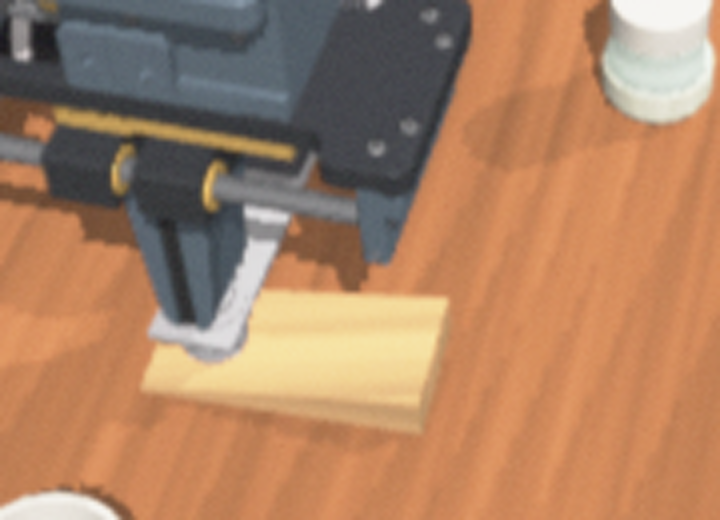

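Held at about 7 N for well over 0.3 s and the corner did not give (z stayed at 33.3); the wedge has not moved (corner still at (143,390)). Lift off and away.

>>> send_rows([
  [[-0.02,0,0,0,0,0],[-0.1,0,0,0,0,0],[-0.4,0,0,0,0,0],[-0.8,0,0,0,0,0],[-1,0,0,0,0,0],[-1,0,0,0,0,0]],
])

```text
time_s: 15.9
ee_pos: [650.6, 141.1, 134.1]
ee_rot: [11.6, 89.8, 10.0]
force: [0.3, -0.3, -1.0]
gripper_width: 0.5
```

>>> send_rows([
  [[-0.2,0,-0.3,0,0,0],[-0.4,0,-0.7,0,0,0],[-0.5,0,-1,0,0,0],[-0.5,0,-1,0,0,0]],
])

```text
time_s: 16.4
ee_pos: [547.7, 143.6, 181.9]
ee_rot: [-161.6, 89.9, -163.1]
force: [0.6, 0.9, -0.4]
gripper_width: 0.8
```

>>> send_rows([
  [[0,-0.5,-0.3,0,0,0],[0,-1,-0.6,0,0,0],[0,-1,-1,0,0,0],[0,-1,-1,0,0,0],[0,-1,-1,0,0,0],[0,-1,-1,0,0,0]],
])

```text
time_s: 17.15
ee_pos: [448.1, 46.5, 181.7]
ee_rot: [-50.6, 90.0, -52.1]
force: [0.4, 0.2, -0.3]
gripper_width: 0.6
```

Run:
```python
from h import *
print(env.state()['force'],env.state()['ee_pos']); 
for n,c in(('top',(160,290,200,360)),('side',(220,350,190,370))):
    a,d=grab(n,n+'8'); a=a[c[0]:c[1],c[2]:c[3],::-1]; cv2.imwrite(f'pics/{n}8c.png',cv2.resize(a,None,fx=4,fy=4,interpolation=2))
```

```text
[ 0.41742797  0.23595386 -0.3106135 ] [448.08374154  46.52857303 181.66039925]
```

View pics/side8c.png

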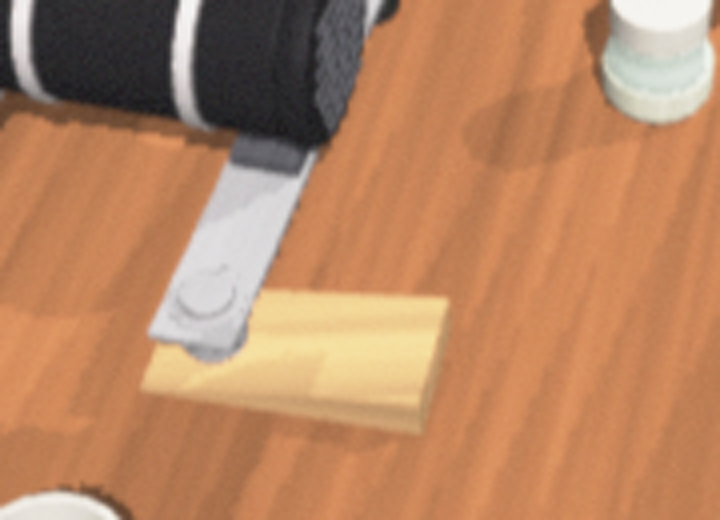

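View pics/top8c.png

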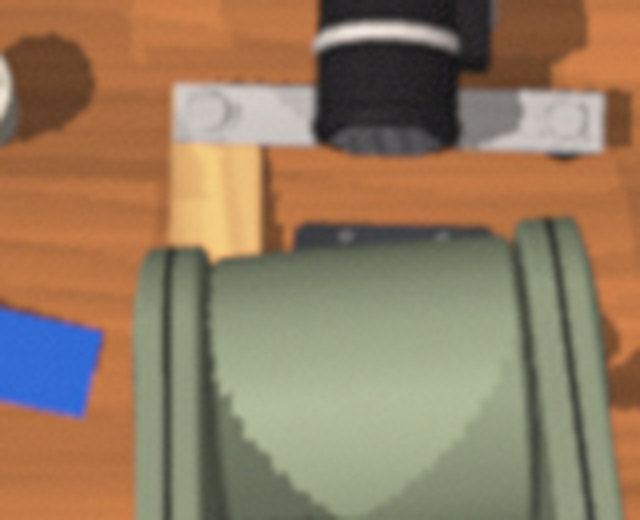

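Nothing has moved since the push: the bolt is still at (206,290) and the wedge corner at (143,390) in the side crop. The hand is clear, so I'm handing in.

```bash
python3 -c "
from workcell import env
print(env.job_done())"
```

```text
the job is handed in; nothing more can be done
None
```

I pushed the plain wooden wedge under the bare front-left foot with the shut fingers. I stopped when the push reached about 4.2 N, then backed off and pressed the bolt above the foot at about 7 N. The job was handed in at about 17 s of the 51 s allowed, and it reported no verdict.

- **Wedge fit:** measured from the images after the push, the foot's centre sits at about x = +29.5 mm on the wedge. It is within about 1–2 mm of the wedge's middle line.
- **Press check:** the bolt held for over half a second with the tool height steady at 33.3 mm, so the corner did not give.
- **Final look:** the wedge and compressor were in the same place as before the press, and the compressor showed no visible shift from its starting position. The arm was clear at about 180 mm up.
- **Not measured directly:** I judged the level from the steady bolt height and the pictures, and could not read the load on the wedge after backing off.
- **Bystanders:** the arm stayed clear of the jar, cup and sanding block. The jar looked unmoved after the push, but I did not measure any of the three at the end.

No check failed. The two cameras disagreed with each other by about 2 mm, within the stated calibration.

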